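# Slide a plate out over the end of the ledge

## Robot

A 6-joint arm with a two-finger parallel gripper is mounted at the origin on the work surface. World frame = base frame: x ahead of the robot, y to its left, z up, the work surface at z = 0. Lengths are in m, angles in rad, forces in N, time in s.
With the tool pointing down it reaches from about 0.3 to 0.775 m from the base axis. Payload 14.6 kg.
Tool frame: the origin (TCP) lies at the very end of the fingers, on their centre line; the grasp point (between the pads) lies 19 mm behind it (ctrl.pinch_z is the distance from the TCP to the grasp point, in m); z points along the fingers, y is the direction in which the jaws open and shut (so a half turn about z gives the same grasp; the last joint's range is limited). The gripper opens to 85 mm and grips with 20 to 120 N. Pads are 22 mm wide; open, the fingers measure 114 mm over their backs; the gripper's body (76 mm by 85 mm) begins 54 mm behind the grasp point. The pads swing forward as they close: fully open they stand 13 mm farther back than shut.
Start: joints at [1.147, 0.3, 1.521, -0, 1.321, -0.067], TCP at [0.192, 0.515, 0.231] pointing down, gripper open.
Joint ranges: [-3.03, 3.03], [-0.79, 2.21], [0.23, 2.52], [-1.04, 4.18], [0, 3.07], [-2.55, 2.55]. Speed limits (rad/s): [2.22, 2.22, 2.57, 3.14, 3.14, 3.14].

## Interface

Orientations are given as a unit quaternion [w, x, y, z].
In Python, from plant import ctrl gives the robot as it stands.
- The arm moves only by the tool send_rows, never from a script. Its argument "rows" is a list of rows, each an object with "translation": the shift along the world's x, y, z scaled (see below), a list of three; "dr": the turn, a rotation vector about the world's x, y, z scaled (see below), a list of three. In form: [{"translation": [x, y, z], "dr": [ax, ay, az]}, ...]. A call has 1 to 10 rows; each row is the pose to reach, as a shift and turn from the pose commanded when the call began; what a row does not reach only later rows make up. The controller multiplies each number of a shift by 1 m and each number of a turn by 45 degrees. A row lasts 1/12 s, in which the tool goes at most 41.7 mm and 7.16 degrees, less where a joint would pass 70% of its speed; a pose out of reach is approached as far as the arm can. A call with a number of a shift or a turn outside -1 to 1 is refused whole. A call with a gripper value outside its range is refused whole. "jaw" is the closure, from 0 (fully open) to 1 (shut), set as the call begins (left out, the last holds). The fingers move at their own pace and stop on an object; "squeeze" is the grip in N (left out, the last holds). Time passes only in rows, so rows that repeat a pose let the fingers close. It gives the time, the measured TCP pose, the force and the opening at its end, in the units of the state.
- ctrl.get_state(): the state, without advancing time (a new reading comes with each control period).
- ctrl.capture(name): name is "scene" or "top" or "wrist"; returns (picture, depth): 420x560x3 uint8, red, green, blue; 420x560 float32, m along the optical axis (not along the pixel's ray), 0 where there is no reading.
- ctrl.calibration(name): a dict with "intrinsics" (3x3 intrinsics, pixels), "position" and "attitude" of the camera in the world. Camera axes: x right, y up, looking along -z (the intrinsics and any distortion apply to the point x, -y, -z); pixel columns grow to the right and rows downward; lengths in m; the calibration is good to about 2 mm. A picture is of the moment at which its call begins: read the wrist's pose just before it. calibration takes no time and is no camera call; for the wrist camera it gives the pose at the moment of the call.
- ctrl.hand_in(): hands the job in, once; it reports no verdict.
The state is a dict: "time": time; "joint_pos": joint angles; "qvel": joint speeds; "joint_efforts": joint torques, N m; "tcp_pos": TCP position; "eef_rot": TCP orientation; "contact_force": force on the tool from outside, world axes, zero at the start; "moment": the same for the moment, N m; "finger_gap": finger opening in m.
Only numpy, scipy, OpenCV 4.12 (cv2) and the standard library are available. Lean on these libraries where they do the work, as an engineer would, in place of code of your own. Each camera call takes 0.05 s, during which the arm holds its last target.

## Task

Push the flat aluminium plate along the plywood ledge, towards the ledge's open end, until about a third of its length sticks out past that end so that its edge can be filed. Only slide it with the fingertips: do not pick it up, tip it or let it fall, and leave it lying flat and straight along the ledge, not sticking out over the ledge's front side. Leave the other things on the bench where they stand.

Things in the scene. Friction and masses are not known exactly. Their poses are not given: they have to be found in the camera images.
- ledge: Fixed plywood bench riser; its flat top is the ledge, 180 mm wide (own x -90 to 90), 100 mm above the bench. Origin on the bench. Open end at own y -190 mm; the other end is closed by an upright cheek (inner face at own y +230 mm, 22 mm above the ledge). A lip 12 mm wide, 10 mm high runs along the back side (own x 78 to 90); the front side (-x, nearer the robot) has none. Own z up.
- ledge_end (a point): Middle of the top edge of the ledge at its open end, at the height of the top face; axes as ledge, so own -y points out over the open end.
- plate: Plain rectangular aluminium plate lying loose and flat on the ledge, 90 mm (own x) by 160 mm (own y) by 6 mm thick, 0.16 to 0.33 kg; origin at the centre of its underside. Its length lies roughly along the ledge, own -y end towards the open end; at least 75 mm of ledge is free between its rear end and the cheek. It slides with ordinary friction and stops when no longer pushed.
- plate_lead (a point): Middle of the plate's leading end (own y = -80 mm), on the underside: how far it lies beyond ledge_end is the overhang.
- plate_tail (a point): Middle of the plate's rear end (own y = +80 mm), on the underside: the 6 mm high end face to push against.
- glue: Bystander: white plastic glue bottle, 52 mm in diameter, 125 mm tall, on the bench behind the ledge; origin at the centre of its underside.
- jar: Bystander: amber glass jar with a steel cap, 68 mm in diameter, 75 mm tall, on the bench behind the ledge; origin at the centre of its underside.
- bowl: Bystander: turned wooden bowl, 104 mm across, 45 mm tall, on the bench behind the ledge; origin at the centre of its underside.
- offcut: Bystander: wooden offcut block 40 x 110 x 35 mm, on the bench some way beyond the ledge's open end, 65 mm below the ledge's top; origin at the centre of its underside.
Mind the look-alikes: they are no part of the job. Of the things that look like the plate, the smallest one is meant.

How it is judged:
By the outcome, as a careful person would: the job done as asked, in the order asked, and still so for the second after the job is handed in, with the robot touching nothing.
It also fails if it takes over 43 s, if anything falls off the work surface, if the arm or the gripper's body presses on something with over 40 N, if the wrist force passes 120 N, or if a joint passes its speed limit or range.

## Working session

There is one attempt and no reset: what is moved stays moved. The work goes in short steps, Python scripts to look and compute and a tool call to move; the robot and the scene stay as the last step left them, time stands still between calls to the robot, and variables do not carry over. Pictures are saved under pics/ and viewed, and the job is handed in when it is done.

Besides the shell and the picture viewer there is one more tool, called after "Request:" in YAML: its name, and indented under it one key for each argument. send_rows: Moves the arm, as the interface text tells. Shifts and turns lie within -1 to 1; 1 stands for 1 m of shift or 45 degrees of turn. Its arguments: {"type":"object","properties":{"rows":{"type":"array","items":{"type":"object","properties":{"translation":{"type":"array","items":{"type":"number","minimum":-1,"maximum":1}},"dr":{"type":"array","items":{"type":"number","minimum":-1,"maximum":1}}}}},"jaw":{"type":"number"},"squeeze":{"type":"number"}},"required":["rows"]}

```bash
mkdir -p pics; ls; cat > h.py <<'E'
import numpy as np, cv2
from plant import ctrl
def R(c):
    a=np.array(c["attitude"],float)
    if a.shape==(3,3): return a
    w,x,y,z=a
    from scipy.spatial.transform import Rotation as Ro
    return Ro.from_quat([x,y,z,w]).as_matrix()
def ray(c,px,z):
    K=np.array(c["intrinsics"]);p=np.atleast_2d(np.array(px,float))
    d=np.c_[(p[:,0]-K[0,2])/K[0,0],-(p[:,1]-K[1,2])/K[1,1],-np.ones(len(p))]@R(c).T
    o=np.array(c["position"]);return o+d*((z-o[2])/d[:,2])[:,None]
def cloud(c,dep):
    K=np.array(c["intrinsics"]);h,w=dep.shape;u,v=np.meshgrid(np.arange(w),np.arange(h))
    P=np.stack([(u-K[0,2])/K[0,0]*dep,-(v-K[1,2])/K[1,1]*dep,-dep],-1)
    return P@R(c).T+np.array(c["position"])
E
python3 - <<'E'
from h import *
print(ctrl.get_state())
for n in("top","scene"):
    c=ctrl.calibration(n);print(n,c)
    p,d=ctrl.capture(n);cv2.imwrite(f"pics/{n}0.png",p[...,::-1]);np.savez(f"{n}0.npz",p=p,d=d)
E
```

```text
pics
{'time': 0.0, 'joint_pos': array([ 1.14739212e+00,  3.00481459e-01,  1.52161258e+00,  5.25494046e-06,
        1.32069075e+00, -6.66027704e-02]), 'qvel': array([-0.00043908,  0.00025088, -0.00049948, -0.00200225, -0.00051337,
       -0.00035294]), 'joint_efforts': array([ 3.34457091e-04, -5.43492293e+01, -3.61802781e+01,  3.88898002e-06,
        3.97666299e-03, -1.56170927e-05]), 'tcp_pos': array([0.19200623, 0.51513694, 0.23070231]), 'eef_rot': array([-1.47050518e-04,  1.77456510e-01,  9.84128463e-01, -5.77646391e-04]), 'contact_force': array([ 0.40612069, -0.03005821,  0.35215787]), 'moment': array([-0.04743512, -0.02427991,  0.00996177]), 'finger_gap': 0.0852617725568836}
top {'intrinsics': array([[510.29068737,   0.        , 282.50977247],
       [  0.        , 510.29068737, 208.98883478],
       [  0.        ,   0.        ,   1.        ]]), 'position': array([0.3342391 , 0.00552488, 1.39872304]), 'attitude': array([ 0.71410938,  0.03810867, -0.03486208, -0.69812618])}
scene {'intrinsics': array([[509.976772  ,   0.        , 277.50037294],
       [  0.        , 509.976772  , 212.55818353],
       [  0.        ,   0.        ,   1.        ]]), 'position': array([ 1.25931894, -0.88546888,  0.91698953]), 'attitude': array([0.83041103, 0.43640989, 0.16980953, 0.30187524])}
```

View pics/top0.png

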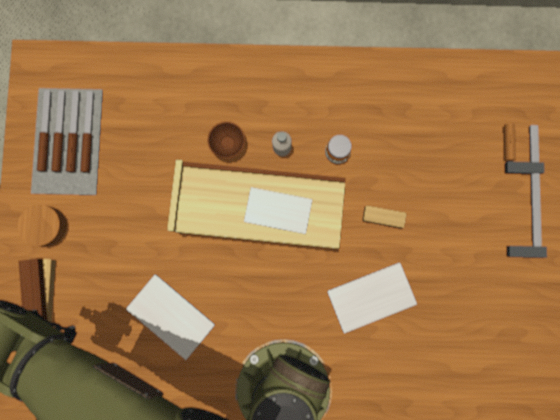

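View pics/scene0.png

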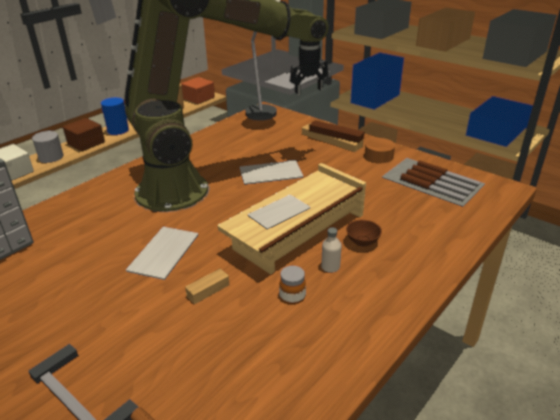

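The top view shows three plate-like sheets: one on the ledge at (278,210), and larger ones on the bench at (170,316) and (372,297). The smallest, lying on the ledge, is the target. The cheek is at about (175,196), the open end at about (342,212) and the offcut at (385,217).

```bash
python3 - <<'E'
from h import *
z=np.load("top0.npz");p,d=z["p"],z["d"];c=ctrl.calibration("top")
P=cloud(c,d)
hsv=cv2.cvtColor(p,cv2.COLOR_RGB2HSV)
roi=np.zeros(d.shape,bool);roi[155:255,160:352]=1
led=roi&(P[...,2]>0.085)&(P[...,2]<0.13)&(d>0)
print("z med ledge",np.median(P[...,2][led]))
m=led&(hsv[...,1]<60)&(hsv[...,2]>120)
def rect(m,zz,name):
    n,l,s,_=cv2.connectedComponentsWithStats(m.astype(np.uint8));k=1+np.argmax(s[1:,4]);mm=(l==k).astype(np.uint8)
    cn=max(cv2.findContours(mm,0,cv2.CHAIN_APPROX_NONE)[0],key=cv2.contourArea)
    W=ray(c,cn[:,0],zz)[:,:2]
    r=cv2.minAreaRect((W*1000).astype(np.float32));print(name,s[k,4],r);print(cv2.boxPoints(r).round(1).tolist());return cn
c1=rect(m,.106,"plate")
c2=rect(led,.1,"ledge")
for nm,u,v in(("platecand1",170,316),("cand2",372,297)):
    mm=(hsv[...,1]<60)&(hsv[...,2]>120); w=np.zeros_like(mm);w[v-50:v+50,u-55:u+55]=1
    rect(mm&w,0.0,nm)
im=p[...,::-1].copy();cv2.drawContours(im,[c1],-1,(0,0,255),1);cv2.drawContours(im,[c2],-1,(255,0,0),1)
cv2.imwrite("pics/crop.png",cv2.resize(im[150:260,155:355],None,fx=4,fy=4,interpolation=cv2.INTER_NEAREST))
# others heights
for u,v in((227,140),(282,142),(340,148),(385,217)): print(u,v,P[v,u])
E
```

```text
z med ledge 0.1002663661890324
plate 2288 ((465.1659851074219, 25.2711181640625), (162.29678344726562, 92.04237365722656), 80.1882553100586)
[[406.0, -46.79999923706055], [496.70001220703125, -62.5], [524.2999877929688, 97.4000015258789], [433.6000061035156, 113.0999984741211]]
ledge 12087 ((482.24334716796875, 80.17996215820312), (440.2699279785156, 182.92562866210938), 85.33866882324219)
[[373.20001220703125, -131.8000030517578], [555.5, -146.6999969482422], [591.2999877929688, 292.20001220703125], [409.0, 307.0]]
platecand1 3524 ((181.0108184814453, 311.13433837890625), (214.57302856445312, 122.48027038574219), 51.91735076904297)
[[66.5999984741211, 264.5], [163.0, 188.89999389648438], [295.3999938964844, 357.79998779296875], [199.0, 433.3999938964844]]
cand2 3580 ((244.82760620117188, -232.7838134765625), (121.24744415283203, 213.96493530273438), 22.662120819091797)
[[147.6999969482422, -157.39999389648438], [230.10000610351562, -354.8999938964844], [342.0, -308.1000061035156], [259.6000061035156, -110.69999694824219]]
227 140 [0.66837948 0.17265597 0.00454385]
282 142 [0.64412538 0.01837314 0.09674927]
340 148 [ 0.63670965 -0.13492913  0.07421885]
385 217 [ 0.4597154  -0.26105434  0.03853166]
```

View pics/crop.png

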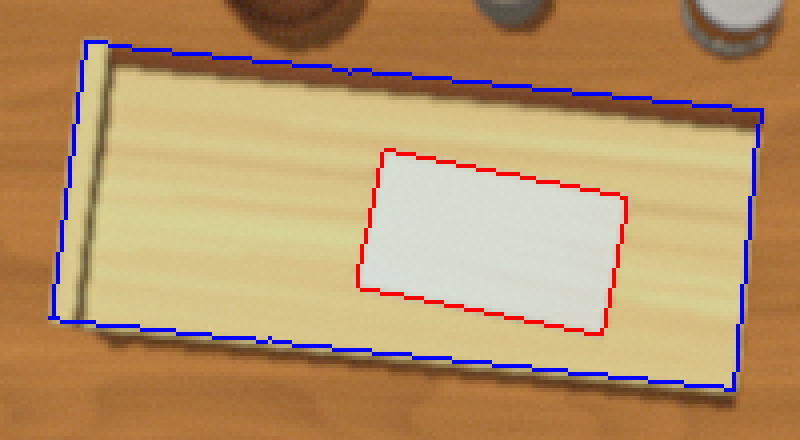

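The plate measures 162×92 mm, so the choice is confirmed, and it is yawed about -5° relative to the ledge. Next I move behind its rear end with the jaws across the ledge and partly closed, which gives a wide two-finger pusher.

Request:
send_rows:
  rows:
    - {"translation":[0.036,-0.045,0],"dr":[0,0,-0.15]}
    - {"translation":[0.072,-0.09,0],"dr":[0,0,-0.3]}
    - {"translation":[0.108,-0.135,0],"dr":[0,0,-0.45]}
    - {"translation":[0.143,-0.18,0],"dr":[0,0,-0.6]}
    - {"translation":[0.143,-0.18,0],"dr":[0,0,-0.75]}
    - {"translation":[0.143,-0.18,0],"dr":[0,0,-0.85]}
    - {"translation":[0.143,-0.18,0],"dr":[0,0,-0.85]}
    - {"translation":[0.143,-0.18,0],"dr":[0,0,-0.85]}
  jaw: 0.4

```text
time: 0.77
tcp_pos: [0.3356, 0.3347, 0.2312]
eef_rot: [-0.0, 0.491, 0.871, -0.0]
contact_force: [-0.5, 1.0, -0.7]
finger_gap: 0.0513
```

Request:
send_rows:
  rows:
    - {"translation":[0.143,-0.183,0],"dr":[0,0,-0.799]}
    - {"translation":[0.143,-0.183,0],"dr":[0,0,-0.799]}
    - {"translation":[0.143,-0.183,0],"dr":[0,0,-0.799]}
    - {"translation":[0.143,-0.183,0],"dr":[0,0,-0.799]}
    - {"translation":[0.143,-0.183,0],"dr":[0,0,-0.799]}
    - {"translation":[0.143,-0.183,0],"dr":[0,0,-0.799]}
    - {"translation":[0.143,-0.183,0],"dr":[0,0,-0.799]}
    - {"translation":[0.143,-0.183,0],"dr":[0,0,-0.799]}
    - {"translation":[0.143,-0.183,-0.08],"dr":[0,0,-0.799]}
    - {"translation":[0.143,-0.183,-0.08],"dr":[0,0,-0.799]}

```text
time: 1.6
tcp_pos: [0.478, 0.1542, 0.1514]
eef_rot: [0.001, 0.734, 0.679, 0.002]
contact_force: [1.9, 0.2, -1.8]
finger_gap: 0.0516
```

```bash
python3 - <<'E'
from h import *
s=ctrl.get_state();print(s["time"],s["tcp_pos"],s["eef_rot"],s["finger_gap"],s["contact_force"],s["joint_pos"])
for n in("wrist","scene"):
    c=ctrl.calibration(n)
    p,d=ctrl.capture(n);cv2.imwrite(f"pics/{n}1.png",p[...,::-1]);np.savez(f"{n}1.npz",p=p,d=d)
E
```

```text
1.6 [0.47802162 0.15415898 0.15135024] [0.00081265 0.73412367 0.67901302 0.00175887] 0.05161547872795611 [ 1.85064505  0.20319617 -1.83617077] [2.38887422e-01 2.76542711e-01 1.74856603e+00 3.22539983e-04
 1.11261968e+00 3.16703429e-01]
```

View pics/wrist1.png

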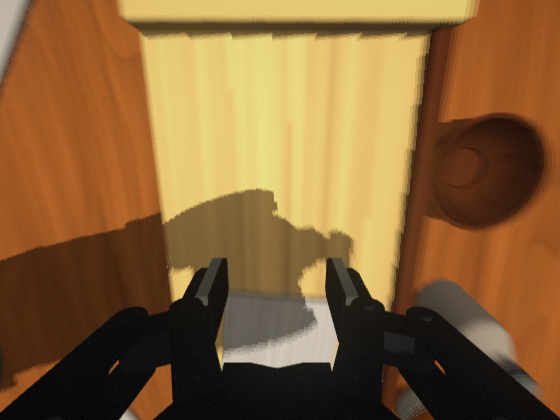

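View pics/scene1.png

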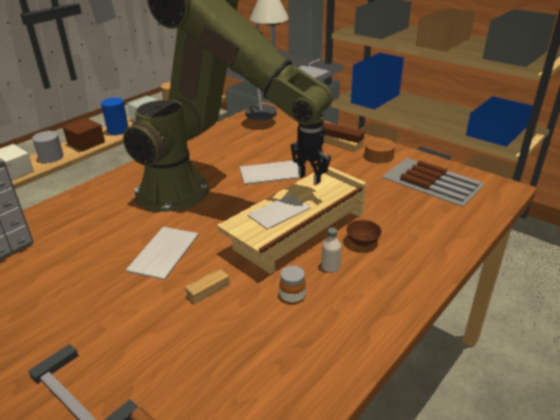

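The wrist view shows the tail edge at about row 295, with both fingertips, at (220,262) and (335,262), clear behind it and square to the ledge. I go down and feel for the ledge.

Request:
send_rows:
  rows:
    - {"translation":[0,-0.002,-0.03],"dr":[0,0,0]}
    - {"translation":[0,-0.002,-0.044],"dr":[0,0,0]}
    - {"translation":[0,-0.002,-0.048],"dr":[0,0,0]}
    - {"translation":[0,-0.002,-0.048],"dr":[0,0,0]}
    - {"translation":[0,-0.002,-0.048],"dr":[0,0,0]}

```text
time: 2.12
tcp_pos: [0.4787, 0.1512, 0.1052]
eef_rot: [0.0, 0.735, 0.678, 0.001]
contact_force: [-0.6, -0.8, 0.8]
finger_gap: 0.0514
```

Request:
send_rows:
  rows:
    - {"translation":[0,0,-0.001],"dr":[0,0,0]}
    - {"translation":[0,0,-0.002],"dr":[0,0,0]}
    - {"translation":[0,0,-0.002],"dr":[0,0,0]}

```text
time: 2.37
tcp_pos: [0.4783, 0.1505, 0.1019]
eef_rot: [0.0, 0.735, 0.678, 0.0]
contact_force: [0.4, -0.1, 0.1]
finger_gap: 0.0513
```

Request:
send_rows:
  rows:
    - {"translation":[0,0,-0.001],"dr":[0,0,0]}
    - {"translation":[0,0,-0.002],"dr":[0,0,0]}
    - {"translation":[0,0,-0.002],"dr":[0,0,0]}

```text
time: 2.62
tcp_pos: [0.4781, 0.1503, 0.0992]
eef_rot: [-0.0, 0.735, 0.678, -0.0]
contact_force: [-1.4, 1.1, -0.9]
finger_gap: 0.051
```

Request:
send_rows:
  rows:
    - {"translation":[0,0,-0.001],"dr":[0,0,0]}
    - {"translation":[0,0,-0.001],"dr":[0,0,0]}

```text
time: 2.78
tcp_pos: [0.478, 0.1503, 0.0981]
eef_rot: [-0.0, 0.735, 0.678, -0.0]
contact_force: [-0.8, -0.7, -0.3]
finger_gap: 0.0515
```

Request:
send_rows:
  rows:
    - {"translation":[0,0,-0.001],"dr":[0,0,0]}
    - {"translation":[0,0,-0.001],"dr":[0,0,0]}

```text
time: 2.95
tcp_pos: [0.478, 0.1503, 0.0971]
eef_rot: [-0.0, 0.735, 0.678, -0.0]
contact_force: [-0.3, -0.4, 0.1]
finger_gap: 0.0513
```

Request:
send_rows:
  rows:
    - {"translation":[0,0,-0.001],"dr":[0,0,0]}
    - {"translation":[0,0,-0.001],"dr":[0,0,0]}

```text
time: 3.12
tcp_pos: [0.4782, 0.1503, 0.0968]
eef_rot: [0.0, 0.735, 0.678, 0.0]
contact_force: [-3.4, -0.8, 6.5]
finger_gap: 0.0509
```

Contact at TCP z≈0.097, so the fingertips sit about 3 mm above the TCP. I raise 2.5 mm and start pushing slowly along the ledge.

Request:
send_rows:
  rows:
    - {"translation":[0,0,0.0035],"dr":[0,0,0]}
    - {"translation":[0,0,0.0035],"dr":[0,0,0]}
    - {"translation":[-0.0008,-0.01,0.0035],"dr":[0,0,0]}
    - {"translation":[-0.0016,-0.019,0.0035],"dr":[0,0,0]}
    - {"translation":[-0.002,-0.025,0.0035],"dr":[0,0,0]}
    - {"translation":[-0.0025,-0.031,0.0035],"dr":[0,0,0]}
    - {"translation":[-0.003,-0.037,0.0035],"dr":[0,0,0]}
    - {"translation":[-0.0035,-0.043,0.0035],"dr":[0,0,0]}
    - {"translation":[-0.004,-0.049,0.0035],"dr":[0,0,0]}
    - {"translation":[-0.0045,-0.055,0.0035],"dr":[0,0,0]}

```text
time: 3.95
tcp_pos: [0.4735, 0.0948, 0.0998]
eef_rot: [-0.0, 0.735, 0.678, 0.0]
contact_force: [-0.7, 2.2, 0.3]
finger_gap: 0.0513
```

```bash
cat >> h.py <<'E'
def look(tag):
    s=ctrl.get_state();print(s["time"],s["tcp_pos"],s["contact_force"])
    for n in("wrist","top"):
        p,d=ctrl.capture(n);cv2.imwrite(f"pics/{n}{tag}.png",p[...,::-1]);np.savez(f"{n}{tag}.npz",p=p,d=d)
E
python3 -c "
from h import *
look(2)"
```

```text
3.95 [0.47352707 0.09479666 0.09976775] [-0.67459235  2.23617439  0.30403687]
```

View pics/top2.png

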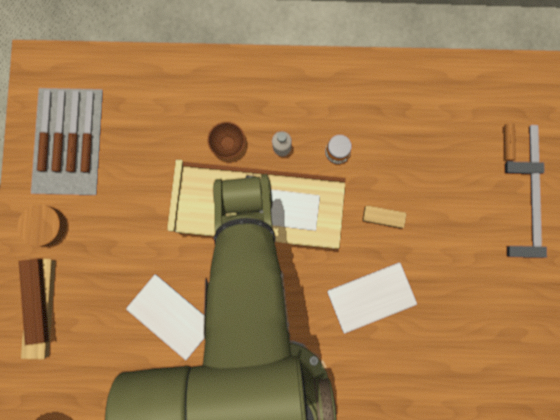

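View pics/wrist2.png

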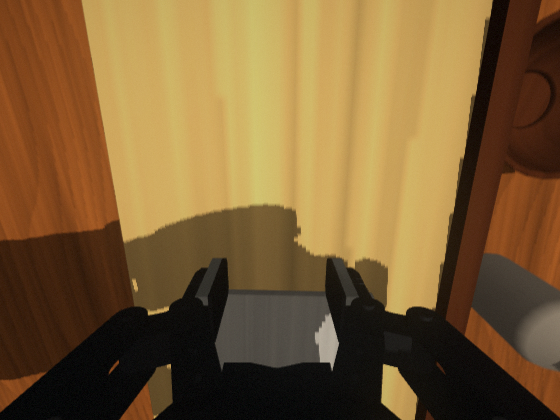

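Both fingers bear on the tail edge (row ~292), which now lies level. In the top view the leading end has moved to column ~319. I measure it.

```bash
cat >> h.py <<'E'
E0=np.array([464.4,-138.]);Y=np.array([.0813,.9967]);X=np.array([.9967,-.0813])
def meas(tag):
    z=np.load(f"top{tag}.npz");p=z["p"];c=ctrl.calibration("top");hsv=cv2.cvtColor(p,cv2.COLOR_RGB2HSV)
    m=(hsv[...,1]<60)&(hsv[...,2]>120);r=np.zeros_like(m);r[175:250,225:385]=1;m&=r
    n,l,s,_=cv2.connectedComponentsWithStats(m.astype(np.uint8));k=1+np.argmax(s[1:,4])
    cn=max(cv2.findContours((l==k).astype(np.uint8),0,cv2.CHAIN_APPROX_NONE)[0],key=cv2.contourArea)
    W=ray(c,cn[:,0],.106)[:,:2]*1000-E0;L=np.c_[W@X,W@Y]
    ymin=L[:,1].min();xm=(L[:,0].max()+L[:,0].min())/2
    lead=L[(abs(L[:,0]-xm)<32)&(L[:,1]<ymin+15)]
    q=np.polyfit(lead[:,0],lead[:,1],1);print("lead y at mid",np.polyval(q,xm),"slope deg",np.degrees(np.arctan(q[0])))
    for sgn in(-1,1):
        s=L[((L[:,0]-xm)*sgn>35)&(L[:,1]>ymin+10)&(L[:,1]<ymin+(60 if tag!="f" else 150))]
        f=np.polyfit(s[:,1],s[:,0],1);print("side",sgn,"x",s[:,0].mean(),"deg",-np.degrees(np.arctan(f[0])),len(s))
E
python3 -c "
from h import *
meas(0);meas(2);s=ctrl.get_state();w=s['tcp_pos'][:2]*1000-E0;print(w@X,w@Y)"
```

```text
lead y at mid 82.54153991165171 slope deg -4.7048516862965135
side -1 x -61.991739005513764 deg -5.379596520916731 20
side 1 x 28.00424541513602 deg -4.791128992633939 19
lead y at mid 61.79800477050556 slope deg -1.4190288438413083
side -1 x -52.056128111333045 deg -0.9299754408045137 20
side 1 x 36.99664781273665 deg -1.238723768580445 19
-9.7813136728706 232.5119035956862
```

```bash
python3 - <<'E'
from h import *
z=np.load("top0.npz");p,d=z["p"],z["d"];c=ctrl.calibration("top");P=cloud(c,d)
roi=np.zeros(d.shape,bool);roi[155:255,160:352]=1
led=(roi&(P[...,2]>0.085)&(P[...,2]<0.13)&(d>0)).astype(np.uint8)
cn=max(cv2.findContours(led,0,cv2.CHAIN_APPROX_NONE)[0],key=cv2.contourArea)
W=ray(c,cn[:,0],.1)[:,:2]*1000-E0;L=np.c_[W@X,W@Y]
a=L[(L[:,0]<-80)&(L[:,1]>15)&(L[:,1]<380)];f=np.polyfit(a[:,1],a[:,0],1);print("front",f, "deg",-np.degrees(np.arctan(f[0])))
a=L[(L[:,1]<8)&(abs(L[:,0])<75)];f=np.polyfit(a[:,0],a[:,1],1);print("end",f,"deg",np.degrees(np.arctan(f[0])))
Wb=ray(c,cn[:,0],.11)[:,:2]*1000-E0;L=np.c_[Wb@X,Wb@Y]
a=L[(L[:,0]>80)&(L[:,1]>15)&(L[:,1]<380)];f=np.polyfit(a[:,1],a[:,0],1);print("back",f,"deg",-np.degrees(np.arctan(f[0])))
E
```

```text
front [-2.71149346e-03 -8.90981090e+01] deg 0.1553567507589567
end [0.00279586 0.73570375] deg 0.16019034861480205
back [-2.97666190e-03  8.86570632e+01] deg 0.1705496599832815
```

The ledge axis estimate holds within 0.16°, and the plate has turned from -5° to about -1.2°. I continue pushing.

Request:
send_rows:
  rows:
    - {"translation":[-0.0005,-0.005,0],"dr":[0,0,0.003]}
    - {"translation":[-0.0008,-0.01,0],"dr":[0,0,0.003]}
    - {"translation":[-0.0012,-0.015,0],"dr":[0,0,0.003]}
    - {"translation":[-0.0016,-0.02,0],"dr":[0,0,0.003]}
    - {"translation":[-0.002,-0.025,0],"dr":[0,0,0.003]}
    - {"translation":[-0.0024,-0.03,0],"dr":[0,0,0.003]}
    - {"translation":[-0.0028,-0.035,0],"dr":[0,0,0.003]}
    - {"translation":[-0.0031,-0.04,0],"dr":[0,0,0.003]}
    - {"translation":[-0.0035,-0.045,0],"dr":[0,0,0.003]}
    - {"translation":[-0.0039,-0.05,0],"dr":[0,0,0.003]}

```text
time: 4.88
tcp_pos: [0.4697, 0.0448, 0.0998]
eef_rot: [-0.0, 0.734, 0.679, -0.0]
contact_force: [-0.7, 0.0, 0.8]
finger_gap: 0.0517
```

Request:
send_rows:
  rows:
    - {"translation":[-0.0005,-0.005,0],"dr":[0,0,0]}
    - {"translation":[-0.0008,-0.01,0],"dr":[0,0,0]}
    - {"translation":[-0.0012,-0.015,0],"dr":[0,0,0]}
    - {"translation":[-0.0016,-0.02,0],"dr":[0,0,0]}
    - {"translation":[-0.002,-0.025,0],"dr":[0,0,0]}
    - {"translation":[-0.0024,-0.03,0],"dr":[0,0,0]}
    - {"translation":[-0.0027,-0.034,0],"dr":[0,0,0]}
    - {"translation":[-0.0027,-0.034,0],"dr":[0,0,0]}

```text
time: 5.55
tcp_pos: [0.4669, 0.0106, 0.0997]
eef_rot: [0.0, 0.735, 0.679, -0.0]
contact_force: [0.0, -0.6, -0.6]
finger_gap: 0.0511
```

```bash
python3 -c "
from h import *
look(3);meas(3);s=ctrl.get_state();w=s['tcp_pos'][:2]*1000-E0;print(w@X,w@Y)"
```

```text
5.55 [0.4669232  0.01060787 0.09974491] [ 0.02867356 -0.58746984 -0.61722941]
lead y at mid -21.271424831434466 slope deg 0.2421204681295014
side -1 x -49.64854039639621 deg -1.4831295598504033 19
side 1 x 39.768755050058324 deg -0.7784119637739018 20
-9.603602842375903 148.8285845346014
```

View pics/top3.png

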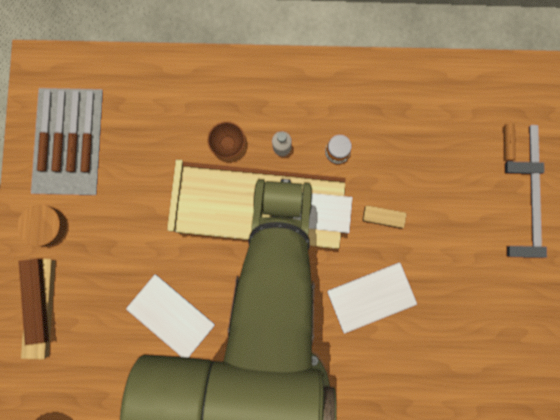

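View pics/wrist3.png

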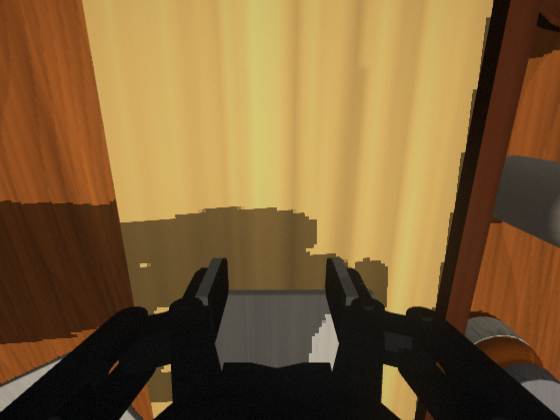

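The plate overhangs by about 22 mm, so about 31 mm remains. I push the rest more slowly.

Request:
send_rows:
  rows:
    - {"translation":[-0.0004,-0.005,0],"dr":[0,0,0]}
    - {"translation":[-0.0008,-0.01,0],"dr":[0,0,0]}
    - {"translation":[-0.0012,-0.015,0],"dr":[0,0,0]}
    - {"translation":[-0.0015,-0.019,0],"dr":[0,0,0]}
    - {"translation":[-0.0018,-0.023,0],"dr":[0,0,0]}
    - {"translation":[-0.0021,-0.027,0],"dr":[0,0,0]}
    - {"translation":[-0.0023,-0.029,0],"dr":[0,0,0]}
    - {"translation":[-0.0024,-0.031,0],"dr":[0,0,0]}
    - {"translation":[-0.0024,-0.031,0],"dr":[0,0,0]}
    - {"translation":[-0.0024,-0.031,0],"dr":[0,0,0]}

```text
time: 6.48
tcp_pos: [0.4647, -0.0198, 0.0998]
eef_rot: [0.0, 0.734, 0.679, 0.0]
contact_force: [-0.0, 0.3, -0.2]
finger_gap: 0.051
```

Request:
send_rows:
  rows:
    - {"translation":[0.001,0.015,0],"dr":[0,0,0]}
    - {"translation":[0.002,0.03,0.0],"dr":[0,0,0]}
    - {"translation":[0.003,0.045,0.03],"dr":[0,0,0]}
    - {"translation":[0.003,0.07,0.07],"dr":[0,0,0]}
    - {"translation":[0.003,0.1,0.11],"dr":[0,0,0]}
    - {"translation":[0.003,0.14,0.13],"dr":[0,0,0]}
    - {"translation":[-0.02,0.17,0.13],"dr":[0,0,0]}
    - {"translation":[-0.05,0.2,0.13],"dr":[0,0,0]}
    - {"translation":[-0.07,0.23,0.13],"dr":[0,0,0]}
    - {"translation":[-0.09,0.26,0.13],"dr":[0,0,0]}

```text
time: 7.32
tcp_pos: [0.3729, 0.2418, 0.2301]
eef_rot: [0.0, 0.734, 0.679, 0.0]
contact_force: [1.1, -0.6, -0.2]
finger_gap: 0.0513
```

```bash
python3 -c "
from h import *
look('f');meas('f')
p,d=ctrl.capture('scene');cv2.imwrite('pics/scenef.png',p[...,::-1])"
```

```text
7.3167 [0.37291155 0.24178556 0.23014721] [ 1.10117057 -0.55653336 -0.23562298]
lead y at mid -52.03333483921361 slope deg -0.4592971851930434
side -1 x -49.78021855908361 deg -0.782587066336674 54
side 1 x 39.98068304008172 deg 0.025328255232946215 55
```

View pics/topf.png

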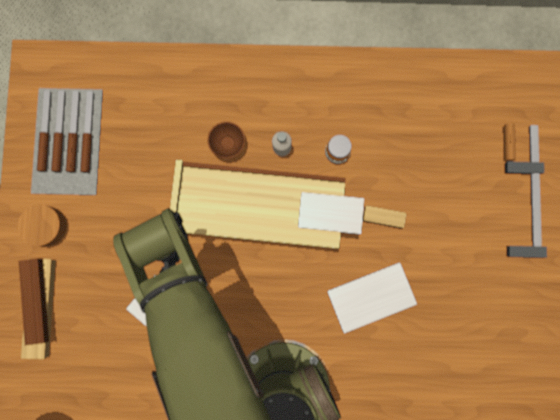

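View pics/scenef.png

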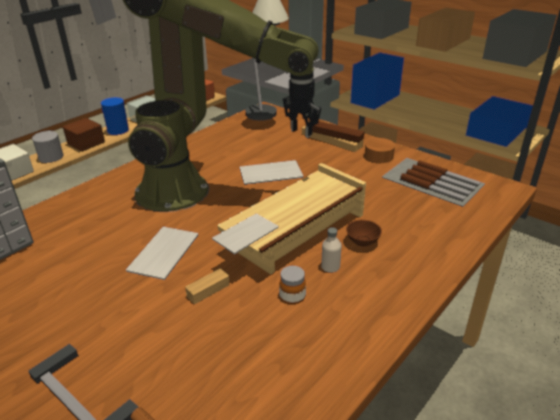

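The top view shows the plate at (331,213) lying straight, with its lead end at column ~363 beyond the ledge end at ~342. The overhang is about 52.8 mm and nothing else has moved. I do a flatness check, then hand in.

```bash
python3 - <<'E'
from h import *
z=np.load("topf.npz");p,d=z["p"],z["d"];P=cloud(ctrl.calibration("top"),d)
for a,b in((303,315),(320,335),(345,360)): print(np.median(P[202:222,a:b,2]))
s=ctrl.get_state();print(s["time"],np.abs(s["qvel"]).max(),s["contact_force"]);ctrl.hand_in()
E
```

```text
0.10530162841650448
0.1048161158449652
0.10497760527060684
7.4667 0.07416291382731201 [-0.59146654  0.66111722  0.44353253]
the job is handed in; nothing more can be done
```

I slid the plate along the ledge with two half-open fingertips against its rear end until about a third of it stuck out past the open end. I then backed the arm off and handed the job in at about 7.5 s.

- **Overhang:** the last picture puts it at about 53 mm, against 53.3 mm for a third of the length.
- **Straightness:** the plate started about 5° off the ledge. It now measures within about 0.5° on most edges, but the front edge fit reads -0.8°. The edges disagree by that much because the top camera's pixels are coarse.
- **Front side:** the plate's front edge is about 40 mm inside the ledge's front side.
- **Flatness:** its top surface reads 105 mm high at the rear, middle and overhanging end, level to within 0.5 mm. That is 1 mm under the nominal 106 mm, within the camera's calibration.
- **Other things:** by eye, the glue bottle, jar, bowl, offcut and the two larger sheets stand where they were. I did not measure them. In the last top view the arm hides part of one sheet, but the scene view shows it in place.
- **Forces:** the largest reading was about 7 N, from lightly touching the ledge to find its height. When I handed in, the arm was clear of everything, though its joints were still settling slightly (up to 0.07 rad/s).

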